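Nest the ring cutters on the hanger hook

ROBOT

A 7-joint arm with a two-finger parallel gripper is mounted at the origin on the work surface. World frame = base frame: x ahead of the robot, y to its left, z up, the work surface at z = 0. Lengths are in m, angles in rad, forces in N, time in s.
With the tool pointing down it reaches from about 0.425 to 1.025 m from the base axis. Payload 9.4 kg.
Tool frame: the origin (TCP) lies between the finger pads; the fingertips stand 22 mm ahead of it and the grasp point (between the pads) lies 3 mm ahead of it; z points along the fingers, y is the line along which they close (so a half turn about z gives the same grasp; the last joint's range is limited). The gripper opens to 93 mm and grips with 3 to 60 N. Pads are 15 mm wide; open, the fingers measure 128 mm over their backs; the gripper's body (75 mm by 188 mm) begins 65 mm behind the grasp point.
Start: joints at [1.153, 0.599, -0.003, 1.599, 0.002, 0.943, -0.08], TCP at [0.242, -0.683, 0.241] pointing down, gripper open.
Joint ranges: [-2.57, 2.57], [-0.35, 1.97], [-1.29, 1.29], [0.11, 2.56], [-1.05, 4.19], [0.11, 1.86], [-2.63, 2.63]. Speed limits (rad/s): [2.22, 2.22, 3.01, 3.01, 3.14, 3.14, 3.14].

INTERFACE

Orientations are given as a 3x3 rotation matrix whose columns are the frame's x, y, z axes.
In Python, from workcell import r, vision, finder gives the robot as it stands.
- The arm moves only by the tool jog_arm, never from a script. Its arguments are lists of equal length, an entry for each row: "slide": the shift along the tool's x, y, z in mm, a list of three; "twist": the turn about the tool's z in rad. In form: {"slide": [[dx, dy, dz], ...], "twist": [twist, ...]}. A call has 1 to 20 rows; each row shifts and turns the commanded pose from where the row before left it, along the tool's axes as they then stand; what a row does not reach is not made up. A row lasts 1/10 s, in which the tool goes at most 50 mm and 8.59 degrees, less where a joint would pass 70% of its speed; a pose out of reach is approached as far as the arm can. A call with a gripper value outside its range is refused whole. "jaw" is the finger opening in mm, from 0 to 93, set as the call begins (left out, the last holds). The fingers move at their own pace and stop on an object; "squeeze" is the grip in N (left out, the last holds). Time passes only in rows, so rows that do not move let the fingers close. It gives the time, the measured TCP pose, the force, the opening and the grip force at its end, in the units of the state.
- r.read_state(): the state, without advancing time (a new reading comes with each control period).
- vision.capture(name): name is "scene" or "top" or "wrist"; returns a dict with "color" (420x560x3 uint8, red, green, blue), "intrinsics" (3x3 intrinsics, pixels), "eye" and "orientation" of the camera in the world; the wrist camera has in their place "hand_eye" (4x4, takes a point from camera to tool coordinates, whose origin is the TCP and whose axes are the flange's). Camera axes: x right, y up, looking along -z (the intrinsics and any distortion apply to the point x, -y, -z); pixel columns grow to the right and rows downward; lengths in m; the calibration is good to about 2 mm. A picture is of the moment at which its call begins: read the wrist's pose just before it. There is no depth.
- r.finish_job(): hands the job in; it is judged then, once.
Trained networks look in the newest picture that a camera, given by its name, has taken for a name from the list of things; names that differ only in an ending like _2 or _b are one class to them, and where a whole thing is asked for, a point or a joint stands for the part that bears it (a point fixed in the world has none). Each returns a list of dicts, best first, with "p" (0 to 1); they miss things now and then, are a little off and sometimes report something else, mostly with a low value. They report only what shows in the picture. A call takes as long as a camera call.
- finder.boxes_of(camera, query): "point" ([x, y, z] in m, in the coordinates of the camera as it stood for that picture, good to about 4 mm: the middle of the surface that is visible of it).
The state is a dict: "clock": time; "joint_pos": joint angles; "joint_vel": joint speeds; "joint_torque": joint torques, N m; "ee_pos": TCP position; "eef_rot": TCP orientation; "wrist_force": force on the tool from outside, world axes, zero at the start; "ft_torque": the same for the moment, N m; "width": finger opening in m; "gripper_force": force on a finger pad.
Only numpy, scipy, OpenCV 4.12 (cv2) and the standard library are available. Lean on these libraries where they do the work, as an engineer would, in place of code of your own. Each camera call takes 0.05 s, during which the arm holds its last target. There are 200 camera calls.

TASK

Put away the three ring cutters by hanging them by their stirrup handles on the hook of the hanger stand, with the hook passing through each stirrup: first the large one well in towards the post, then the medium one in front of it, and last the small one nearest the tip. Let each hang free on the level part of the rod before fetching the next, and leave the bottle, jar, shaker and bowl where they stand.

Things in the scene. Friction and masses are not known exactly. Their poses are not given: they have to be found in the camera images.
- large_grip (a point): Centre of the red grip block (16 x 38 x 30 mm along x, y, z) on top of the large ring cutter, 144 mm above its lower edge. The cutter, about 200 g, stands on the table: open steel ring 92 mm across, 20 mm tall, with a stirrup handle over it; whole height 159 mm. z up, y from leg to leg of the stirrup, x through the open stirrup, the way the hook must pass. A half turn changes nothing.
- large_bow (a point): Underside of the peak of the large cutter's stirrup, 16 mm below the grip's centre, 128 mm above the ring's lower edge, 108 mm clear above the ring's top; it sits on the rod when hung. Stirrup: steel strap 14 mm wide (x), 3 mm thick, legs at y = +-44.5 mm, a roof falling 20 degrees each way from the peak. Axes as the grip's.
- medium_grip (a point): Centre of the yellow grip block (16 x 38 x 30 mm along x, y, z) on top of the medium ring cutter, 112 mm above its lower edge. The cutter, about 150 g, stands on the table: open steel ring 68 mm across, 20 mm tall, with a stirrup handle over it; whole height 127 mm. z up, y from leg to leg of the stirrup, x through the open stirrup, the way the hook must pass. A half turn changes nothing.
- medium_bow (a point): Underside of the peak of the medium cutter's stirrup, 16 mm below the grip's centre, 96 mm above the ring's lower edge, 76 mm clear above the ring's top; it sits on the rod when hung. Stirrup: steel strap 14 mm wide (x), 3 mm thick, legs at y = +-32.5 mm, a roof falling 20 degrees each way from the peak. Axes as the grip's.
- small_grip (a point): Centre of the blue grip block (16 x 38 x 30 mm along x, y, z) on top of the small ring cutter, 80 mm above its lower edge. The cutter, about 100 g, stands on the table: open steel ring 44 mm across, 20 mm tall, with a stirrup handle over it; whole height 95 mm. z up, y from leg to leg of the stirrup, x through the open stirrup, the way the hook must pass. A half turn changes nothing.
- small_bow (a point): Underside of the peak of the small cutter's stirrup, 16 mm below the grip's centre, 64 mm above the ring's lower edge, 44 mm clear above the ring's top; it sits on the rod when hung. Stirrup: steel strap 14 mm wide (x), 3 mm thick, legs at y = +-20.5 mm, a roof falling 20 degrees each way from the peak. Axes as the grip's.
- hook_root (a point): Where the hook rod's axis meets the post's axis, 190 mm above the table. Fixed stand: dark round foot (160 mm across, 14 mm tall), steel post 16 mm thick with a black ball on top (highest point 213 mm), and one level black round rod, 8 mm thick, running out along this point's +x; level to x = 152 mm, then turned up to its tip. z up.
- hook_tip (a point): End of the upturned tip of the hook: 163 mm out from the post along the rod and 10 mm above the rod's axis (centre of a round end of 4 mm radius, so highest point 14 mm above the rod's axis). Axes as for hook_root.
- bottle: Bystander: amber glass bottle, 60 mm diameter, 190 mm tall; origin at the centre of its foot, z up.
- jar: Bystander: clear jar with a red lid, 50 mm diameter, 70 mm tall; origin at the centre of its foot, z up.
- shaker: Bystander: metal can shaker, 54 mm diameter, 80 mm tall; origin at the centre of its foot, z up.
- bowl: Bystander: white bowl, 106 mm rim diameter, 45 mm tall; origin at the centre of its foot, z up.

How it is judged:
On the way, in this order (a step that is already met when the one before it is completed fails the run):
1. the large cutter hangs on the hook, let go (x of large_bow in the frame of hook_root between 0.03 and 0.155 m and y of large_bow in the frame of hook_root between -0.012 and 0.012 m and z of large_bow in the frame of hook_root between -0.002 and 0.012 m and angle between large's own z axis and vertical below 0.3 rad and contact force between large and stand above 0.2 N and contact force between large and the fingers below 0.05 N), for 0.2 s.
2. the medium cutter hangs on the hook, let go (x of medium_bow in the frame of hook_root between 0.03 and 0.155 m and y of medium_bow in the frame of hook_root between -0.012 and 0.012 m and z of medium_bow in the frame of hook_root between -0.002 and 0.012 m and angle between medium's own z axis and vertical below 0.3 rad and contact force between medium and stand above 0.2 N and contact force between medium and the fingers below 0.05 N), for 0.2 s.
3. the small cutter hangs on the hook, let go (x of small_bow in the frame of hook_root between 0.03 and 0.155 m and y of small_bow in the frame of hook_root between -0.012 and 0.012 m and z of small_bow in the frame of hook_root between -0.002 and 0.012 m and angle between small's own z axis and vertical below 0.3 rad and contact force between small and stand above 0.2 N and contact force between small and the fingers below 0.05 N), for 0.2 s.
At the end, for the whole second after the job is handed in: Released, at rest, all three hang upright (0.3 rad) on the rod, bow points 30 to 155 mm from the post, within 12 mm of the rod's axis sideways and -2 to 12 mm in height, large within 110 mm, small beyond 75 mm, medium between them (11 mm or more apart); bystanders within 30 mm (all of step 1 and all of step 2 and all of step 3 and linear speed of each of large, medium, small below 0.03 m/s and x of large_bow in the frame of hook_root below 0.11 m and x of small_bow in the frame of hook_root above 0.075 m and distance between large_bow and medium_bow above 0.011 m and distance between medium_bow and small_bow above 0.011 m and distance between large_bow and small_bow above 0.022 m and distance of each of bottle, jar, shaker, bowl from where it was at the start of the episode below 0.03 m); the robot touches nothing.
It fails at once if the bottle is shoved over 30 mm or tipped (distance of bottle from where it was at the start of the episode above 0.03 m or angle between bottle's own z axis and vertical above 0.4 rad).
It fails at once if the jar is shoved over 30 mm or tipped (distance of jar from where it was at the start of the episode above 0.03 m or angle between jar's own z axis and vertical above 0.4 rad).
It fails at once if the shaker is shoved over 30 mm or tipped (distance of shaker from where it was at the start of the episode above 0.03 m or angle between shaker's own z axis and vertical above 0.4 rad).
It fails at once if the bowl is shoved over 30 mm or tipped (distance of bowl from where it was at the start of the episode above 0.03 m or angle between bowl's own z axis and vertical above 0.4 rad).
It also fails if it takes over 72 s, if anything falls off the work surface, if the arm or the gripper's body presses on something with over 40 N, if the wrist force passes 120 N, or if a joint passes its speed limit or range.

## Working session

There is one attempt and no reset: what is moved stays moved. The work goes in short steps, Python scripts to look and compute and a tool call to move; the robot and the scene stay as the last step left them, time stands still between calls to the robot, and variables do not carry over. Pictures are saved under pics/ and viewed, at most 10 in all, crops included, and the job is handed in when it is done.

Besides the shell and the picture viewer there is one more tool, called after "Emit:" by a JSON object that holds its "name" and its "arguments", one argument or row to a line. jog_arm: Moves the arm, as the interface text tells. Its arguments: {"type":"object","properties":{"slide":{"type":"array","items":{"type":"array","items":{"type":"number"}}},"twist":{"type":"array","items":{"type":"number"}},"jaw":{"type":"number"},"squeeze":{"type":"number"}},"required":["slide","twist"]}

```bash
mkdir -p pics; ls; cat > h.py <<'E'
import numpy as np, cv2
from workcell import r, vision, finder
def towld(c,p):
    return np.array(c["orientation"])@np.array(p)+np.array(c["eye"])
E
python3 - <<'E'
from h import *
s=r.read_state(); print(s["clock"],s["ee_pos"],np.round(s["eef_rot"],3).tolist(),s["width"])
for cam in ["scene","top"]:
    c=vision.capture(cam); cv2.imwrite(f"pics/{cam}0.png",c["color"][:,:,::-1])
    print(cam,c["eye"])
    for q in ["large_grip","medium_grip","small_grip","large_bow","medium_bow","small_bow","hook_root","hook_tip","bottle","jar","shaker","bowl"]:
        for d in finder.boxes_of(cam,q)[:2]: print(cam,q,round(d["p"],2),np.round(towld(c,d["point"]),3))
E
```

```text
pics
0.0 [ 0.24215679 -0.68289897  0.23976699] [[0.942, 0.334, -0.001], [0.334, -0.942, 0.001], [-0.0, -0.002, -1.0]] 0.09289367881973386
scene [1.08185533 0.38322198 0.8042487 ]
scene large_grip 0.88 [ 0.651 -0.268  0.021]
scene medium_grip 0.81 [ 0.47  -0.102  0.044]
scene small_grip 0.93 [ 0.463 -0.35   0.047]
scene small_grip 0.74 [0.484 0.295 0.008]
scene large_bow 0.79 [ 0.65  -0.27   0.023]
scene medium_bow 0.78 [ 0.46  -0.098  0.045]
scene medium_bow 0.19 [ 0.652 -0.03   0.107]
scene small_bow 0.63 [ 0.47  -0.351  0.046]
scene hook_root 0.73 [0.487 0.298 0.012]
scene hook_root 0.67 [ 0.469 -0.098  0.045]
scene hook_tip 0.84 [0.488 0.296 0.014]
scene hook_tip 0.7 [ 0.467 -0.352  0.045]
scene bottle 0.67 [ 0.651 -0.033  0.104]
scene bottle 0.64 [ 0.48  -0.217  0.047]
scene jar 0.16 [ 0.463 -0.098  0.044]
scene shaker 0.9 [0.471 0.079 0.066]
scene bowl 0.8 [0.614 0.094 0.024]
top [ 0.39729566 -0.00375973  1.05723622]
top large_grip 0.94 [ 0.635 -0.281  0.12 ]
top medium_grip 0.56 [ 0.459 -0.111  0.09 ]
top small_grip 0.61 [ 0.461 -0.346  0.059]
top large_bow 0.93 [ 0.631 -0.277  0.115]
top medium_bow 0.69 [ 0.46  -0.103  0.087]
top small_bow 0.81 [ 0.46  -0.343  0.062]
top hook_root 0.57 [0.479 0.287 0.015]
top hook_tip 0.62 [0.48  0.288 0.016]
top bottle 0.28 [0.631 0.105 0.018]
top jar 0.74 [ 0.47  -0.218  0.069]
top shaker 0.83 [0.45  0.074 0.082]
top bowl 0.7 [ 0.634 -0.279  0.12 ]
top bowl 0.62 [0.632 0.103 0.02 ]
```

View pics/scene0.png

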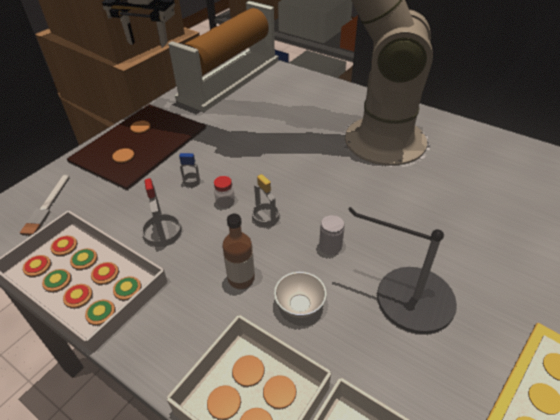

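View pics/top0.png

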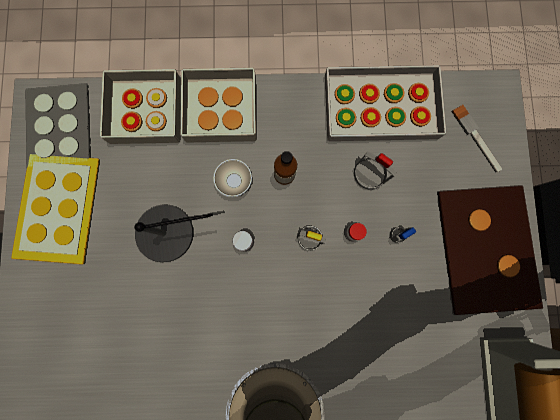

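The scene picture shows the red grip at (151,188), yellow at (264,184) and blue at (187,159). The hook rod runs from the ball at (437,236) to its tip at (350,210). The top picture shows the rod from (140,227) to (224,211), red at (384,160), yellow at (314,237) and blue at (408,232). I'll triangulate from these.

```bash
cat >> h.py <<'E'
from scipy import ndimage
def ray(c,uv):
    K=np.array(c["intrinsics"]); d=np.linalg.inv(K)@np.array([uv[0],uv[1],1.]); d=np.array([d[0],-d[1],-d[2]])
    d=np.array(c["orientation"])@d; return np.array(c["eye"]),d/np.linalg.norm(d)
def atz(c,uv,z):
    e,d=ray(c,uv); return e+d*(z-e[2])/d[2]
def tri(rs):
    A=sum(np.eye(3)-np.outer(d,d) for e,d in rs); b=sum((np.eye(3)-np.outer(d,d))@e for e,d in rs); return np.linalg.solve(A,b)
HUE={"red":((0,8),(172,180)),"yellow":((22,33),),"blue":((105,128),)}
def mask(img,col,smin=150):
    h=cv2.cvtColor(img,cv2.COLOR_RGB2HSV); m=np.zeros(h.shape[:2],bool)
    for a,b in HUE[col]: m|=(h[...,0]>=a)&(h[...,0]<=b)
    return m&(h[...,1]>smin)&(h[...,2]>60)
def blob(m,uv,rad=14):
    l,n=ndimage.label(m,np.ones((3,3))); best=None
    for i in range(1,n+1):
        ys,xs=np.nonzero(l==i); d=np.hypot(xs.mean()-uv[0],ys.mean()-uv[1])
        if len(xs)>10 and d<rad and (best is None or len(xs)>len(best)): best=np.c_[xs,ys].astype(np.float32)
    return best
E
python3 - <<'E'
from h import *
C={n:vision.capture(n) for n in ["scene","top"]}
P={"red":((151,188),(384,160)),"yellow":((264,184),(314,237)),"blue":((187,159),(408,232))}
for k,(a,b) in P.items():
    bs=blob(mask(C["scene"]["color"],k),a); bt=blob(mask(C["top"]["color"],k),b)
    if bs is None or bt is None: print(k,"none",bs is None,bt is None); continue
    rs=[ray(C["scene"],bs.mean(0)),ray(C["top"],bt.mean(0))]; p=tri(rs)
    rr=cv2.minAreaRect(bt); q=cv2.boxPoints(rr); w=[atz(C["top"],x,p[2]) for x in q]
    e=[w[1]-w[0],w[2]-w[1]]; e=max(e,key=np.linalg.norm)
    print(k,len(bs),len(bt),p.round(4),"long axis az",np.degrees(np.arctan2(e[1],e[0])).round(1),rr)
for n,a,b in [("ball",(437,236),(140,227)),("tip",(350,210),(224,211))]:
    p=tri([ray(C["scene"],a),ray(C["top"],b)]); print(n,p.round(4))
def crop(n,x,y,w,h,f): return cv2.resize(C[n]["color"][y:y+h,x:x+w,::-1],None,fx=f,fy=f,interpolation=cv2.INTER_CUBIC)
a=crop("scene",340,195,110,65,7); b=crop("top",130,190,110,60,7)
cv2.imwrite("pics/hook.png",cv2.resize(np.vstack([a,b]),None,fx=.68,fy=.68)); print(a.shape,b.shape)
E
```

```text
red 72 91 [ 0.6386 -0.2849  0.1542] long axis az -128.3 ((385.10809326171875, 159.14866638183594), (15.22844123840332, 5.928629398345947), 35.53767776489258)
yellow 31 80 [ 0.4575 -0.1075  0.1246] long axis az -109.8 ((314.2000732421875, 235.40000915527344), (13.914022445678711, 5.6921000480651855), 18.434947967529297)
blue 37 78 [ 0.4616 -0.3523  0.0915] long axis az -58.4 ((408.5768737792969, 232.61537170410156), (5.547001838684082, 13.590154647827148), 56.3099365234375)
ball [0.4801 0.2957 0.1982]
tip [0.5074 0.1194 0.1903]
(455, 770, 3) (420, 770, 3)
```

View pics/hook.png

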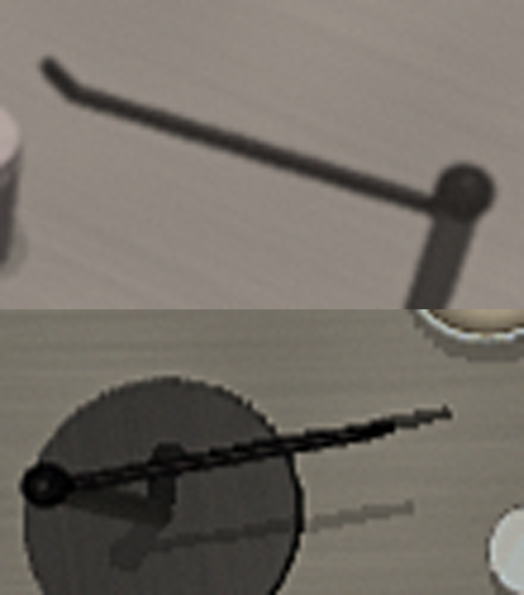

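The crop shows the ball at about (437,235) in scene and (139.5,227) in top. The tip is at about (350,209) in scene and (224,211.6) in top. Next I move above the large cutter and refine with the wrist camera.

Emit:
{"name": "jog_arm", "arguments": {
  "slide": [
    [36, -17.5, -3],
    [36, -17.5, -3],
    [36, -17.5, -3],
    [36, -17.5, -3],
    [36, -17.5, -3],
    [36, -17.5, -3],
    [36, -17.5, -3],
    [36, -17.5, -3],
    [36, -17.5, -3],
    [36, -17.5, -3],
    [36, -17.5, -3],
    [36, -17.5, -3],
    [36, -17.5, -3],
    [36, -17.5, -3]
  ],
  "twist": [0, 0, 0, 0, 0, 0, 0, 0, 0, 0, 0, 0, 0, 0],
  "jaw": 93
}}

```text
clock: 2.8
ee_pos: [0.6365, -0.2827, 0.2828]
eef_rot: [[0.943, 0.334, 0.0], [0.334, -0.943, -0.0], [0.0, 0.0, -1.0]]
wrist_force: [0.4, -0.4, -0.1]
width: 0.093
gripper_force: 0.0
```

Emit:
{"name": "jog_arm", "arguments": {
  "slide": [
    [0, 0, 0],
    [0, 0, 0],
    [0, 0, 0],
    [0, 0, 0],
    [0, 0, 0],
    [0, 0, 0],
    [0, 0, 0],
    [0, 0, 0],
    [0, 0, 0],
    [0, 0, 0],
    [0, 0, 0],
    [0, 0, 0],
    [0, 0, 0],
    [0, 0, 0],
    [0, 0, 0],
    [0, 0, 0],
    [0, 0, 0]
  ],
  "twist": [-0.1425, -0.1425, -0.1425, -0.1425, -0.1425, -0.1425, -0.1425, -0.1425, -0.1425, -0.1425, -0.1425, -0.1425, -0.1425, -0.1425, -0.1425, 0, 0]
}}

```text
clock: 4.5
ee_pos: [0.6353, -0.2842, 0.2825]
eef_rot: [[-0.785, 0.619, -0.0], [0.619, 0.785, 0.0], [0.0, 0.0, -1.0]]
wrist_force: [-0.8, -0.3, 0.5]
width: 0.093
gripper_force: 0.0
```

```bash
cat >> h.py <<'E'
def wrist():
    s=r.read_state(); c=vision.capture("wrist"); T=np.eye(4); T[:3,:3]=s["eef_rot"]; T[:3,3]=s["ee_pos"]
    W=T@np.array(c["hand_eye"]); c["eye"]=W[:3,3]; c["orientation"]=W[:3,:3]; return s,c
def grip_pose(c,col,z):  # grip block seen from the wrist; z = height of block top
    m=mask(c["color"],col); l,n=ndimage.label(m,np.ones((3,3)))
    i=1+np.argmax(ndimage.sum(m,l,range(1,n+1))); ys,xs=np.nonzero(l==i)
    b=np.c_[xs,ys].astype(np.float32); q=cv2.boxPoints(cv2.minAreaRect(b)); w=np.array([atz(c,x,z) for x in q])
    e=[w[1]-w[0],w[2]-w[1]]; L=[np.linalg.norm(v) for v in e]; v=e[int(np.argmax(L))]
    return w.mean(0), np.degrees(np.arctan2(v[1],v[0]))%180, L, len(b)
E
python3 - <<'E'
from h import *
s,c=wrist(); print(s["clock"],s["ee_pos"],np.round(s["eef_rot"],3).tolist(),np.round(s["joint_pos"],2))
print("eye",c["eye"],"look",-c["orientation"][:,2]); cv2.imwrite("pics/w1.png",c["color"][:,:,::-1])
print(grip_pose(c,"red",.159))
E
```

```text
4.5 [ 0.6353385  -0.28415192  0.28249741] [[-0.785, 0.619, -0.0], [0.619, 0.785, 0.0], [0.0, 0.0, -1.0]] [ 0.7   0.59 -0.59  1.6   0.36  1.06  0.92]
eye [ 0.57049603 -0.23333318  0.42567279] look [ 0.23282747 -0.18261445 -0.955219  ]
(array([ 0.51513915, -0.44998182,  0.159     ]), np.float64(127.1484622928561), [np.float64(0.14850829839412033), np.float64(0.08186755208107635)], 3321)
```

View pics/w1.png

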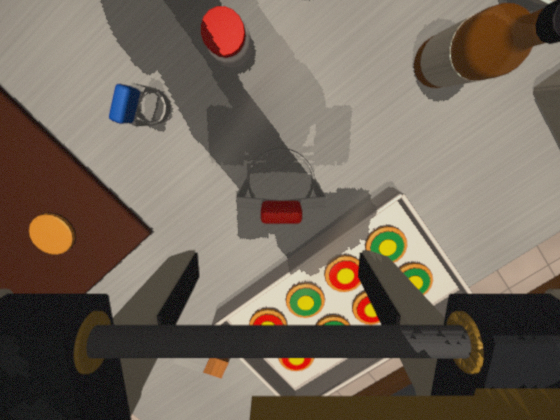

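The wrist view shows the shaded red block at (281,212), nearly aligned with the fingers, the blue one at (124,104) and the jar lid at (222,30). I'll fit the block silhouette by its model.

```bash
cat >> h.py <<'E'
from scipy.optimize import minimize
def proj(c,P):
    q=(np.atleast_2d(P)-c["eye"])@c["orientation"]; q=np.c_[q[:,0],-q[:,1],-q[:,2]]@np.array(c["intrinsics"]).T
    return q[:,:2]/q[:,2:]
BL=np.array([[x,y,z] for x in(-.008,.008) for y in(-.019,.019) for z in(-.015,.015)])
def fit(c,col,uv,z,yaw,smin=120,rad=25):
    h=cv2.cvtColor(c["color"],cv2.COLOR_RGB2HSV); m=np.zeros(h.shape[:2],bool)
    for a,b in HUE[col]: m|=(h[...,0]>=a)&(h[...,0]<=b)
    m&=(h[...,1]>smin)&(h[...,2]>30); b=blob(m,uv,rad); x0=atz(c,b.mean(0),z); k=np.zeros(m.shape,np.uint8)
    k[b[:,1].astype(int),b[:,0].astype(int)]=1; k=ndimage.binary_closing(k,iterations=2).astype(np.float32)
    def cost(p):
        a=np.radians(p[2]); R=np.array([[np.cos(a),-np.sin(a),0],[np.sin(a),np.cos(a),0],[0,0,1]])
        u=proj(c,BL@R.T+[p[0]/1e3,p[1]/1e3,z]); hull=cv2.convexHull(np.round(u*64).astype(np.int32))
        g=cv2.fillConvexPoly(np.zeros(k.shape,np.uint8),hull,255,cv2.LINE_AA,6)/255.
        return np.abs(g-k).sum()/k.sum()
    best=None
    for dy in(-12,0,12):
        p0=np.array([x0[0]*1e3,x0[1]*1e3,yaw-90+dy]); S=np.array([p0,p0+[8,0,0],p0+[0,8,0],p0+[0,0,8]])
        o=minimize(cost,p0,method="Nelder-Mead",options=dict(initial_simplex=S,xatol=.05,fatol=1e-4))
        if best is None or o.fun<best.fun: best=o
    return best.x.round(1)+[0,0,90],round(best.fun,3),len(b)  # x,y mm, azimuth of block's y
E
python3 - <<'E'
from h import *
s,c=wrist()
print("red",fit(c,"red",(281,212),.144,52)); print("blue",fit(c,"blue",(124,104),.080,122,100))
t=vision.capture("top"); sc=vision.capture("scene")
print("yellow top",fit(t,"yellow",(314,236),.112,70)); print("red top",fit(t,"red",(385,159),.144,52));print("blue top",fit(t,"blue",(408,232),.08,122))
print("ball z.202", atz(t,(139.5,227),.202),atz(sc,(437.2,235.3),.202)); print("tip z.2",atz(t,(223.9,211.6),.2),atz(sc,(349.9,208.7),.2))
E
```

```text
red (array([ 639.3, -284.7,   43.9]), np.float64(0.293), 904)
blue (array([ 463.7, -351.8,  130.8]), np.float64(0.374), 892)
yellow top (array([ 457.8, -108.8,   83.4]), np.float64(0.889), 81)
red top (array([ 638.3, -283.6,   42.3]), np.float64(0.345), 151)
blue top (array([ 461.3, -352.5,  107.2]), np.float64(0.805), 88)
ball z.202 [0.47980299 0.29540356 0.202     ] [0.48207753 0.29599455 0.202     ]
tip z.2 [0.51110611 0.10510171 0.2       ] [0.50629108 0.13444333 0.2       ]
```

```bash
python3 - <<'E'
from h import *
s,c=wrist(); print([k for k in c],np.array(c["intrinsics"]).round(1).tolist())
t=vision.capture("top"); print("tip top",atz(t,(211.5,215),.2), "keys",list(t))
h=cv2.cvtColor(c["color"],cv2.COLOR_RGB2HSV); print(h[195:232:3,281].tolist()); print(h[212,255:310:4].tolist())
im=c["color"][:,:,::-1].copy()
def draw(p,z,col):
    a=np.radians(p[2]-90); R=np.array([[np.cos(a),-np.sin(a),0],[np.sin(a),np.cos(a),0],[0,0,1]])
    u=proj(c,BL@R.T+[p[0]/1e3,p[1]/1e3,z])
    for i in range(8):
        for j in range(i): 
            if sum(BL[i]!=BL[j])==1: cv2.line(im,tuple(np.round(u[i]*16).astype(int)),tuple(np.round(u[j]*16).astype(int)),col,1,cv2.LINE_AA,4)
draw((639.3,-284.7,43.9),.144,(0,255,0)); draw((463.7,-351.8,130.8),.08,(0,255,255))
a=cv2.resize(im[185:235,240:325],None,fx=6,fy=6); b=cv2.resize(im[70:140,90:175],None,fx=4,fy=4)
o=np.zeros((580,510,3),np.uint8); o[:300,:510]=a; o[300:580,:340]=b; cv2.imwrite("pics/ov.png",o)
E
```

```text
['color', 'intrinsics', 'hand_eye', 'eye', 'orientation'] [[314.5, 0.0, 278.2], [0.0, 314.5, 212.9], [0.0, 0.0, 1.0]]
tip top [0.503901   0.13332017 0.2       ] keys ['color', 'intrinsics', 'eye', 'orientation']
[[16, 29, 98], [15, 27, 93], [179, 185, 76], [1, 201, 80], [178, 212, 84], [1, 220, 88], [3, 230, 123], [3, 228, 130], [1, 210, 129], [2, 215, 116], [18, 32, 96], [23, 22, 94], [20, 23, 98]]
[[18, 27, 94], [9, 53, 96], [2, 222, 101], [2, 222, 108], [1, 191, 112], [4, 228, 93], [4, 218, 118], [1, 195, 115], [1, 219, 91], [2, 196, 121], [2, 231, 105], [2, 212, 108], [14, 30, 93], [19, 29, 97]]
```

View pics/ov.png

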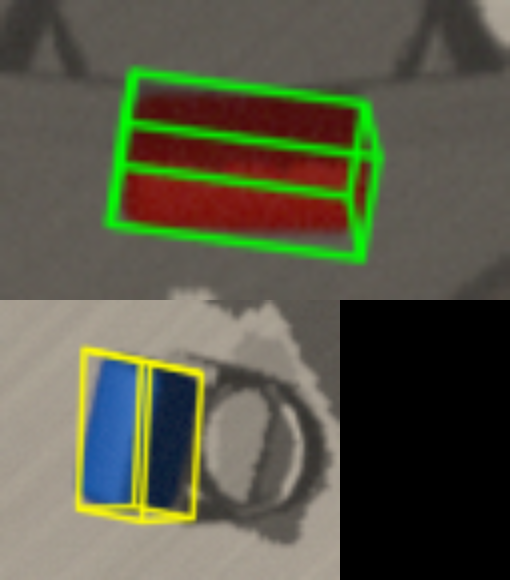

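The overlay shows the red block at about (281,211), level in the image, so its yaw is nearer 51°. The simplex stuck; I'll switch to a global optimiser.

```bash
python3 - <<'E'
s=open('h.py').read()
i=s.index("    best=None\n    for dy"); 
s=s[:i]+'''    from scipy.optimize import differential_evolution as DE
    k=cv2.GaussianBlur(k,(0,0),1.0); c0=cost
    o=DE(cost,[(x0[0]*1e3-12,x0[0]*1e3+12),(x0[1]*1e3-12,x0[1]*1e3+12),(yaw-115,yaw-65)],seed=1,maxiter=60,tol=1e-6)
    return o.x.round(1)+[0,0,90],round(o.fun,3),len(b)
'''
open('h.py','w').write(s)
E
python3 - <<'E'
from h import *
s,c=wrist()
print(s["clock"],"red",fit(c,"red",(281,212),.144,52)); print("blue",fit(c,"blue",(124,104),.080,125,100))
t=vision.capture("top"); print("yellow top",fit(t,"yellow",(314,236),.112,70)); print("red top",fit(t,"red",(385,159),.144,52))
E
```

```text
4.8 red (array([ 639.4, -284.3,   43.3]), np.float64(0.287), 907)
blue (array([ 463.6, -351.8,  130.9]), np.float64(0.38), 890)
yellow top (array([ 458.3, -107. ,   79.9]), np.float64(0.842), 83)
red top (array([ 638.1, -283.4,   43.5]), np.float64(0.374), 151)
```

```bash
python3 - <<'E'
from h import *
s,c=wrist(); t=vision.capture("top")
def edges(c,col,uv,z,smin=120):
    h=cv2.cvtColor(c["color"],cv2.COLOR_RGB2HSV); m=np.zeros(h.shape[:2],bool)
    for a,b in HUE[col]: m|=(h[...,0]>=a)&(h[...,0]<=b)
    m&=(h[...,1]>smin)&(h[...,2]>30); b=blob(m,uv,25); q=cv2.boxPoints(cv2.minAreaRect(b)); print(cv2.minAreaRect(b))
    w=np.array([atz(c,x,z) for x in q])
    for i in range(4):
        v=w[(i+1)%4]-w[i]; print(col,"edge az",np.degrees(np.arctan2(v[1],v[0]))%180,np.linalg.norm(v))
    pm=atz(c,b.mean(0),z); v=np.linalg.svd(b-b.mean(0),full_matrices=False)[2][0]
    v=atz(c,b.mean(0)+v*5,z)-pm; print("pca",np.degrees(np.arctan2(v[1],v[0]))%180,pm)
edges(c,"red",(281,212),.15); edges(c,"blue",(124,104),.085,100)
edges(t,"yellow",(314,236),.118); edges(t,"red",(385,159),.15)
E
```

```text
((280.5, 211.5), (23.0, 41.0), 90.0)
red edge az 52.03844356395059 0.03717112264976219
red edge az 143.27154868483163 0.022056813470228365
red edge az 52.03771983321198 0.03802258549099877
red edge az 141.0595022123547 0.022054444207564215
pca 51.04516754378618 [ 0.63854181 -0.28367189  0.15      ]
((123.88824462890625, 103.7529525756836), (25.272401809692383, 37.745906829833984), 12.52880573272705)
blue edge az 120.60761377446612 0.03814767101593376
blue edge az 40.02240898277914 0.024672951887010956
blue edge az 121.82763092457498 0.03821162331825326
blue edge az 39.60027148332088 0.025467230320056725
pca 120.47179993996929 [ 0.46372836 -0.35061043  0.085     ]
((314.2000427246094, 235.40000915527344), (13.914020538330078, 5.692099571228027), 18.434947967529297)
yellow edge az 159.69429656834876 0.014171648695602479
yellow edge az 70.24762875316411 0.034365760334823074
yellow edge az 159.4163452352678 0.014151845486998106
yellow edge az 70.28209545652892 0.034297309914675715
pca 70.38077339740458 [ 0.45805477 -0.10779552  0.118     ]
((384.06005859375, 160.42002868652344), (15.800000190734863, 9.800000190734863), 36.869895935058594)
red edge az 141.2823735573737 0.02511707469395615
red edge az 50.26551500172161 0.038614495691725675
red edge az 141.01547313414522 0.025029533262617382
red edge az 50.393110433605685 0.03849645669826897
pca 55.465162223987775 [ 0.63688709 -0.28299656  0.15      ]
```

Emit:
{"name": "jog_arm", "arguments": {
  "slide": [
    [-3, 2, 15],
    [0, 0, 30],
    [0, 0, 30],
    [0, 0, 30],
    [0, 0, 17],
    [0, 0, 9],
    [0, 0, 0],
    [0, 0, 0]
  ],
  "twist": [0, 0, 0, 0, 0, 0, 0, 0]
}}

```text
clock: 5.8
ee_pos: [0.6397, -0.2842, 0.1525]
eef_rot: [[-0.788, 0.616, 0.001], [0.616, 0.788, -0.0], [-0.001, 0.0, -1.0]]
wrist_force: [-0.3, 0.6, 1.3]
width: 0.0928
gripper_force: 0.0
```

Emit:
{"name": "jog_arm", "arguments": {
  "slide": [
    [0, 0, 0],
    [0, 0, 0],
    [0, 0, 0],
    [0, 0, 0],
    [0, 0, 0],
    [0, 0, 0]
  ],
  "twist": [0, 0, 0, 0, 0, 0],
  "jaw": 20,
  "squeeze": 45
}}

```text
clock: 6.4
ee_pos: [0.639, -0.2843, 0.1517]
eef_rot: [[-0.788, 0.616, -0.0], [0.616, 0.788, -0.0], [-0.0, -0.0, -1.0]]
wrist_force: [0.7, 0.7, -0.5]
width: 0.0496
gripper_force: 0.0
```

Emit:
{"name": "jog_arm", "arguments": {
  "slide": [
    [0, 0, 0],
    [0, 0, 0],
    [0, 0, 0],
    [0, 0, 0],
    [0, 0, -10],
    [0, 0, -20],
    [0, 0, -30],
    [0, 0, -40],
    [0, 0, -40],
    [0, 0, -40],
    [0, 0, -20],
    [0, 0, -10],
    [0, 0, 0]
  ],
  "twist": [0, 0, 0, 0, 0, 0, 0, 0, 0, 0, 0, 0, 0]
}}

```text
clock: 7.7
ee_pos: [0.6392, -0.2841, 0.363]
eef_rot: [[-0.788, 0.616, 0.002], [0.616, 0.788, -0.001], [-0.002, 0.0, -1.0]]
wrist_force: [0.6, -0.2, -1.7]
width: 0.0379
gripper_force: 45.0
```

```bash
python3 - <<'E'
from h import *
s,c=wrist(); print(s["clock"],s["ee_pos"],s["width"],s["gripper_force"])
cv2.imwrite("pics/w2.png",c["color"][:,:,::-1])
sc=vision.capture("scene"); t=vision.capture("top")
# rod edges in scene/top, known z: find dark rod direction by line between points
for n,cc,u in (("scene",sc,[(437.2,235.3),(356,215.5)]),("top",t,[(139.5,227),(211.5,215)])):
    print(n,[atz(cc,x,z).round(4) for x,z in zip(u,(.202,.190))])
E
```

```text
7.7 [ 0.63923022 -0.28413615  0.3629905 ] 0.03787477306466172 44.99759495258331
scene [array([0.4821, 0.296 , 0.202 ]), array([0.5067, 0.1487, 0.19  ])]
top [array([0.4798, 0.2954, 0.202 ]), array([0.5051, 0.1349, 0.19  ])]
```

View pics/w2.png

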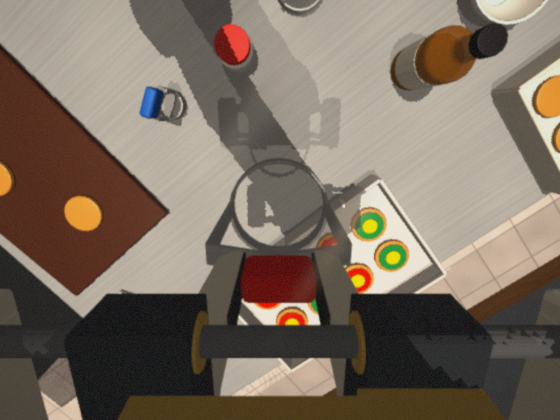

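The large cutter is held upright between the fingers, with the block at (279,279) and the ring below it at (279,205). Carrying it to the front of the hook.

Emit:
{"name": "jog_arm", "arguments": {
  "slide": [
    [13, 8.4, 0],
    [13, 8.4, 0],
    [26.2, 16.8, 0],
    [26.2, 16.8, 0],
    [26.2, 16.8, 0],
    [26.2, 16.8, 0],
    [26.2, 16.8, 0],
    [26.2, 16.8, 0],
    [26.2, 16.8, 0],
    [26.2, 16.8, 0],
    [26.2, 16.8, 0],
    [26.2, 16.8, 0],
    [13, 8.4, 0],
    [13, 8.4, 0]
  ],
  "twist": [0, 0, 0, 0, 0, 0, 0, 0, 0, 0, 0, 0, 0, 0]
}}

```text
clock: 9.25
ee_pos: [0.5148, 0.0692, 0.3616]
eef_rot: [[-0.789, 0.615, -0.0], [0.615, 0.789, -0.001], [-0.0, -0.0, -1.0]]
wrist_force: [-0.6, -0.0, -0.7]
width: 0.0377
gripper_force: 45.0
```

Emit:
{"name": "jog_arm", "arguments": {
  "slide": [
    [0, 0, 0],
    [0, 0, 0],
    [0, 0, 0],
    [0, 0, 0],
    [0, 0, 0],
    [0, 0, 0],
    [0, 0, 0],
    [0, 0, 0],
    [0, 0, 0]
  ],
  "twist": [0.108, 0.108, 0.108, 0.108, 0.108, 0.108, 0.108, 0, 0]
}}

```text
clock: 10.15
ee_pos: [0.5157, 0.0678, 0.3614]
eef_rot: [[-0.154, 0.988, -0.0], [0.988, 0.154, -0.0], [-0.0, -0.0, -1.0]]
wrist_force: [-0.1, 0.8, -1.0]
width: 0.0376
gripper_force: 45.0
```

```bash
python3 - <<'E'
from h import *
s,c=wrist(); print(s["clock"],s["ee_pos"],np.round(s["eef_rot"],3).tolist(),s["joint_pos"])
cv2.imwrite("pics/w3.png",c["color"][:,:,::-1])
E
```

```text
10.15 [0.51568018 0.06784417 0.36142544] [[-0.154, 0.988, -0.0], [0.988, 0.154, -0.0], [-0.0, -0.0, -1.0]] [ 0.21595948  0.26762493 -0.57619415  1.88461505  0.16825601  1.03758904
 -0.27567325]
```

View pics/w3.png

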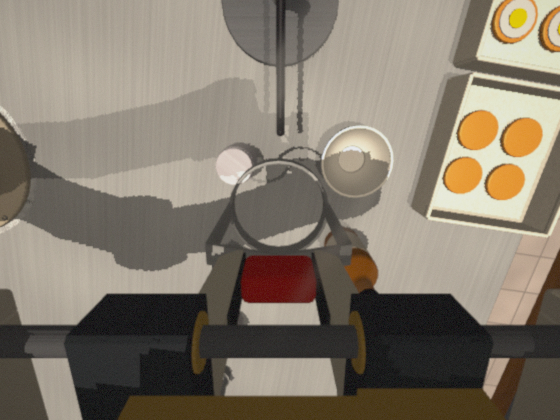

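The rod comes straight towards the cutter: tip at about (281,133), rod running up to (280,5). It lies nearly in the tool's x plane. Measuring the lateral offset.

```bash
python3 - <<'E'
from h import *
s,c=wrist(); R=np.array(s["eef_rot"]); p=np.array(s["ee_pos"])
g=cv2.cvtColor(c["color"],cv2.COLOR_RGB2GRAY).astype(float)
for v in (70,85,100,115,125,131):
    row=g[v,268:294]; u=268+np.arange(26); w=np.clip(55-row,0,None); w[u>292]=0
    uc=(u*w).sum()/w.sum(); print(v,round(uc,1),(R.T@(atz(c,(uc,v),.190)-p)*1e3).round(1),atz(c,(uc,v),.190).round(4))
print("tip",R.T@(atz(c,(281.5,133),.204)-p)*1e3)
print("block",fit(c,"red",(279,279),s["ee_pos"][2]-.0077,8.6))
E
```

```text
70 nan [nan nan nan] [nan nan nan]
85 nan [nan nan nan] [nan nan nan]
100 nan [nan nan nan] [nan nan nan]
115 nan [nan nan nan] [nan nan nan]
125 281.0 [ 73.6   2.9 171.4] [0.5072 0.141  0.19  ]
131 281.8 [ 68.    3.7 171.4] [0.5089 0.1356 0.19  ]
tip [ 66.84163404   3.29130251 157.44845864]
block (array([515.3,  67.7,  -2.5]), np.float64(0.265), 3342)<stdin>:6: RuntimeWarning: invalid value encountered in scalar divide
```

Emit:
{"name": "jog_arm", "arguments": {
  "slide": [
    [0, 3, 10],
    [0, 0, 20],
    [0, 0, 30],
    [0, 0, 20],
    [0, 0, 12],
    [0, 0, 0],
    [8, 0, 0],
    [16, 0, 0],
    [24, 0, 0],
    [24, 0, 0],
    [24, 0, 0],
    [24, 0, 0],
    [24, 0, 0],
    [16, 0, 0],
    [8, 0, 0],
    [0, 0, 0]
  ],
  "twist": [0, 0, 0, 0, 0, 0, 0, 0, 0, 0, 0, 0, 0, 0, 0, 0]
}}

```text
clock: 11.85
ee_pos: [0.4933, 0.2355, 0.27]
eef_rot: [[-0.152, 0.988, 0.001], [0.988, 0.152, 0.0], [0.0, 0.001, -1.0]]
wrist_force: [0.7, -0.2, -1.7]
width: 0.0374
gripper_force: 45.0
```

```bash
python3 - <<'E'
from h import *
s=r.read_state(); sc=vision.capture("scene"); print(s["clock"],s["ee_pos"],s["wrist_force"])
a=cv2.resize(sc["color"][170:320,320:470,::-1],None,fx=4,fy=4,interpolation=cv2.INTER_CUBIC); cv2.imwrite("pics/s4.png",a)
E
```

```text
11.85 [0.49325935 0.23552372 0.2700408 ] [ 0.74311273 -0.16232773 -1.7349807 ]
```

View pics/s4.png

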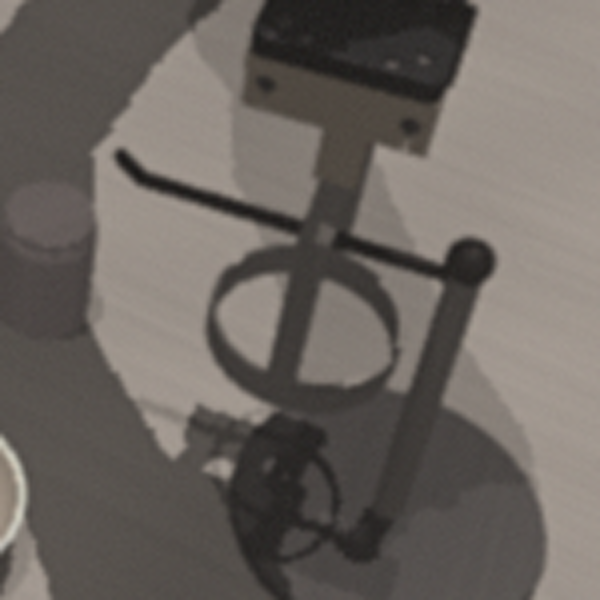

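The rod passes through the stirrup at crop (320,235), the ring is clear of the post, and the cutter is still above the rod. Lowering.

Emit:
{"name": "jog_arm", "arguments": {
  "slide": [
    [0, 0, 10],
    [0, 0, 15],
    [0, 0, 13],
    [0, 0, 8],
    [0, 0, 4],
    [0, 0, 1],
    [0, 0, 0],
    [0, 0, 0]
  ],
  "twist": [0, 0, 0, 0, 0, 0, 0, 0]
}}

```text
clock: 12.7
ee_pos: [0.4935, 0.2347, 0.219]
eef_rot: [[-0.151, 0.989, 0.001], [0.989, 0.151, 0.0], [0.0, 0.001, -1.0]]
wrist_force: [-0.8, -0.0, -1.3]
width: 0.0376
gripper_force: 45.0
```

Emit:
{"name": "jog_arm", "arguments": {
  "slide": [
    [0, 0, 0.8],
    [0, 0, 0.7],
    [0, 0, 0],
    [0, 0, 0]
  ],
  "twist": [0, 0, 0, 0]
}}

```text
clock: 13.1
ee_pos: [0.4936, 0.2348, 0.2182]
eef_rot: [[-0.151, 0.989, 0.001], [0.989, 0.151, 0.0], [0.0, 0.001, -1.0]]
wrist_force: [-1.5, -1.4, 7.9]
width: 0.0377
gripper_force: 45.0
```

Emit:
{"name": "jog_arm", "arguments": {
  "slide": [
    [0, 0, 0],
    [0, 0, 0],
    [0, 0, 0],
    [0, 0, 0],
    [0, 0, 0],
    [0, 0, 0]
  ],
  "twist": [0, 0, 0, 0, 0, 0],
  "jaw": 70
}}

```text
clock: 13.7
ee_pos: [0.4933, 0.2345, 0.217]
eef_rot: [[-0.151, 0.989, -0.0], [0.989, 0.151, -0.0], [-0.0, -0.0, -1.0]]
wrist_force: [-0.2, -0.0, -0.4]
width: 0.0698
gripper_force: 0.0
```

Emit:
{"name": "jog_arm", "arguments": {
  "slide": [
    [0, 0, -15],
    [0, 0, -30],
    [0, 0, -25],
    [-16.5, -4.4, 0],
    [-33.3, -8.7, 0],
    [-33.3, -8.7, 0],
    [-33.3, -8.7, 0],
    [-33.3, -8.7, 0],
    [-33.3, -8.7, 0],
    [-33.3, -8.7, 0],
    [-33.3, -8.7, 0],
    [-33.3, -8.7, 0],
    [-33.3, -8.7, 0],
    [-16.5, -4.4, 0]
  ],
  "twist": [0, 0, 0, 0, 0, 0, 0, 0, 0, 0, 0, 0, 0, 0],
  "jaw": 93
}}

```text
clock: 15.1
ee_pos: [0.4559, -0.1111, 0.2863]
eef_rot: [[-0.147, 0.989, -0.002], [0.989, 0.147, -0.001], [-0.001, -0.002, -1.0]]
wrist_force: [-0.2, 0.1, 0.4]
width: 0.0927
gripper_force: 0.0
```

Emit:
{"name": "jog_arm", "arguments": {
  "slide": [
    [0, 0, 0],
    [0, 0, 0],
    [0, 0, 0],
    [0, 0, 0],
    [0, 0, 0],
    [0, 0, 0],
    [0, 0, 0],
    [0, 0, 0],
    [0, 0, 0],
    [0, 0, 0]
  ],
  "twist": [-0.134, -0.134, -0.134, -0.134, -0.134, -0.134, -0.134, -0.134, 0, 0]
}}

```text
clock: 16.1
ee_pos: [0.4569, -0.108, 0.2866]
eef_rot: [[-0.939, 0.345, -0.001], [0.345, 0.939, 0.0], [0.001, -0.0, -1.0]]
wrist_force: [-0.5, 0.6, 0.3]
width: 0.0932
gripper_force: 0.0
```

```bash
cat >> h.py <<'E'
def see(c,col,z,uv=None,smin=120):
    h=cv2.cvtColor(c["color"],cv2.COLOR_RGB2HSV); m=np.zeros(h.shape[:2],bool)
    for a,b in HUE[col]: m|=(h[...,0]>=a)&(h[...,0]<=b)
    m&=(h[...,1]>smin)&(h[...,2]>30); b=blob(m,uv,45); q=cv2.boxPoints(cv2.minAreaRect(b)); w=np.array([atz(c,x,z) for x in q])
    print(col,"uv",b.mean(0),len(b),"mean",atz(c,b.mean(0),z).round(4))
    for i in range(4):
        v=w[(i+1)%4]-w[i]; print("  edge az",(np.degrees(np.arctan2(v[1],v[0]))%180).round(1),np.linalg.norm(v).round(4))
E
python3 - <<'E'
from h import *
s,c=wrist(); print(s["clock"],s["ee_pos"],np.round(s["eef_rot"],3).tolist(),s["joint_pos"])
u=proj(c,[.457,-.108,.115])[0]; print(u)
cv2.imwrite("pics/w5.png",np.hstack([c["color"][:,:,::-1]]))
see(c,"yellow",.118,u); print(fit(c,"yellow",u,.112,70,rad=45))
sc=vision.capture("scene"); cv2.imwrite("pics/s5.png",sc["color"][:,:,::-1])
for q in ("large_grip","medium_grip"):
    for d in finder.boxes_of("wrist",q)[:1]: print(q,d["p"],towld(c,d["point"]))
for d in finder.boxes_of("scene","large_grip")[:2]: print(d["p"],towld(sc,d["point"]))
E
```

```text
16.1 [ 0.45690388 -0.10798793  0.28662572] [[-0.939, 0.345, -0.001], [0.345, 0.939, 0.0], [0.001, -0.0, -1.0]] [ 0.7067348   0.30894472 -0.75200783  2.07790912  0.27856952  0.85502237
  1.01223801]
[278.3858283  199.14827135]
yellow uv [280.01907 200.82669] 577 mean [ 0.4585 -0.1068  0.118 ]
  edge az 69.9 0.0366
  edge az 161.0 0.0191
  edge az 69.9 0.0372
  edge az 159.0 0.0191
(array([ 458.9, -106.4,   61.5]), np.float64(0.427), 577)
large_grip 0.75 [0.48255467 0.19313546 0.07870537]
medium_grip 0.63 [ 0.45395373 -0.10071385  0.10325679]
0.59 [0.51079415 0.23792947 0.09635868]
0.4 [0.48882182 0.30117485 0.01463666]
```

View pics/w5.png

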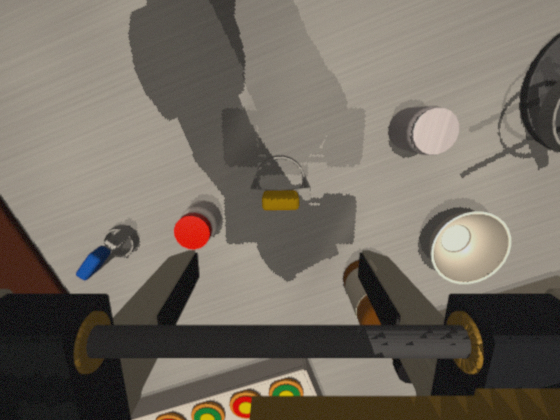

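The wrist view shows the yellow block at (280,201), aligned with the fingers, with the jar at (192,231) and blue at (93,263). Descending to grasp.

Emit:
{"name": "jog_arm", "arguments": {
  "slide": [
    [-1, 1.5, 15],
    [0, 0, 30],
    [0, 0, 35],
    [0, 0, 35],
    [0, 0, 25],
    [0, 0, 17],
    [0, 0, 9],
    [0, 0, 0],
    [0, 0, 0]
  ],
  "twist": [0, 0, 0, 0, 0, 0, 0, 0, 0],
  "jaw": 75
}}

```text
clock: 17.25
ee_pos: [0.4593, -0.1063, 0.1216]
eef_rot: [[-0.94, 0.34, 0.001], [0.34, 0.94, -0.0], [-0.001, -0.0, -1.0]]
wrist_force: [0.3, 0.8, 0.9]
width: 0.0748
gripper_force: 0.0
```

Emit:
{"name": "jog_arm", "arguments": {
  "slide": [
    [0, 0, 0],
    [0, 0, 0],
    [0, 0, 0],
    [0, 0, 0],
    [0, 0, 0],
    [0, 0, 0],
    [0, 0, 0],
    [0, 0, 0],
    [0, 0, 0]
  ],
  "twist": [0, 0, 0, 0, 0, 0, 0, 0, 0],
  "jaw": 20
}}

```text
clock: 18.15
ee_pos: [0.4589, -0.1065, 0.1212]
eef_rot: [[-0.94, 0.34, 0.0], [0.34, 0.94, -0.0], [-0.0, -0.0, -1.0]]
wrist_force: [-1.4, -1.3, 5.9]
width: 0.0378
gripper_force: 45.0
```

```bash
python3 - <<'E'
from h import *
sc=vision.capture("scene"); a=np.radians(-81.4); d=np.array([np.cos(a),np.sin(a),0]); root=np.array([.481,.2957,.19])
print("expect",[proj(sc,root+d*x+[0,0,.02])[0].round(1) for x in (.05,.062,.075)])
l,n=ndimage.label(mask(sc["color"],"red",120),np.ones((3,3)))
for i in range(1,n+1):
    ys,xs=np.nonzero(l==i)
    if len(xs)>15: print(len(xs),xs.mean().round(1),ys.mean().round(1))
E
```

```text
expect [array([410.2, 223.1]), array([403.6, 221.1]), array([396.6, 218.9])]
3903 137.2 145.0
203 222.1 183.2
186 402.6 220.7
177 62.5 243.8
196 35.4 264.0
204 103.5 271.3
234 76.4 294.1
```

Emit:
{"name": "jog_arm", "arguments": {
  "slide": [
    [0, 0, -10],
    [0, 0, -25],
    [0, 0, -35],
    [0, 0, -35],
    [0, 0, -25],
    [0, 0, -14],
    [1, 15, 0],
    [1.4, 28, 0],
    [1.4, 28, 0],
    [1.4, 28, 0],
    [1.4, 28, 0],
    [1.4, 28, 0],
    [1.4, 28, 0],
    [1, 15, 0]
  ],
  "twist": [0, 0, 0, 0, 0, 0, 0, 0, 0, 0, 0, 0, 0, 0]
}}

```text
clock: 19.6
ee_pos: [0.5166, 0.0857, 0.2656]
eef_rot: [[-0.941, 0.338, 0.0], [0.338, 0.941, 0.001], [0.0, 0.001, -1.0]]
wrist_force: [-0.3, 0.2, -1.0]
width: 0.0379
gripper_force: 45.0
```

Emit:
{"name": "jog_arm", "arguments": {
  "slide": [
    [0, 0, 0],
    [0, 0, 0],
    [0, 0, 0],
    [0, 0, 0],
    [0, 0, 0],
    [0, 0, 0],
    [0, 0, 0],
    [0, 0, 0],
    [0, 0, 0],
    [0, 0, 0]
  ],
  "twist": [0.134, 0.134, 0.134, 0.134, 0.134, 0.134, 0.134, 0.134, 0, 0]
}}

```text
clock: 20.6
ee_pos: [0.5163, 0.0831, 0.2652]
eef_rot: [[-0.155, 0.988, -0.0], [0.988, 0.155, -0.0], [-0.0, -0.0, -1.0]]
wrist_force: [0.6, -0.3, -1.1]
width: 0.0377
gripper_force: 45.0
```

Emit:
{"name": "jog_arm", "arguments": {
  "slide": [
    [8, 0.7, 0],
    [16, 0, 0],
    [24, 0, 0],
    [24, 0, 0],
    [24, 0, 0],
    [15, 0, 0],
    [8, 0, 0],
    [0, 0, 0],
    [0, 0, 0],
    [0, 0, 8],
    [0, 0, 14],
    [0, 0, 12],
    [0, 0, 7],
    [0, 0, 3],
    [0, 0, 1],
    [0, 0, 0],
    [0, 0, 0]
  ],
  "twist": [0, 0, 0, 0, 0, 0, 0, 0, 0, 0, 0, 0, 0, 0, 0, 0, 0]
}}

```text
clock: 22.3
ee_pos: [0.4994, 0.2011, 0.2204]
eef_rot: [[-0.151, 0.989, 0.001], [0.989, 0.151, 0.0], [0.0, 0.001, -1.0]]
wrist_force: [-0.1, 0.2, -0.3]
width: 0.0378
gripper_force: 45.0
```

Emit:
{"name": "jog_arm", "arguments": {
  "slide": [
    [0, 0, 0.7],
    [0, 0, 0.5],
    [0, 0, 0],
    [0, 0, 0]
  ],
  "twist": [0, 0, 0, 0]
}}

```text
clock: 22.7
ee_pos: [0.4995, 0.2013, 0.2201]
eef_rot: [[-0.151, 0.989, 0.001], [0.989, 0.151, 0.0], [-0.0, 0.001, -1.0]]
wrist_force: [-3.3, -1.8, 11.2]
width: 0.0378
gripper_force: 45.0
```

Emit:
{"name": "jog_arm", "arguments": {
  "slide": [
    [0, 0, 0],
    [0, 0, 0],
    [0, 0, 0],
    [0, 0, 0],
    [0, 0, 0],
    [0, 0, 0]
  ],
  "twist": [0, 0, 0, 0, 0, 0],
  "jaw": 70
}}

```text
clock: 23.3
ee_pos: [0.4992, 0.201, 0.2188]
eef_rot: [[-0.151, 0.989, -0.0], [0.989, 0.151, -0.0], [0.0, -0.0, -1.0]]
wrist_force: [0.6, 0.1, 0.2]
width: 0.0697
gripper_force: 0.0
```

```bash
cat > chk.py <<'E'
from h import *
sc=vision.capture("scene"); t=vision.capture("top"); d=np.array([.1513,-.9885,0]); root=np.array([.4935,.2347,.19])-d*.062
for cc,n in((sc,"scene"),(t,"top")):
  print(n,"expect",[(x,proj(cc,root+d*x+[0,0,.02])[0].round(1).tolist()) for x in (.062,.096,.128)])
  for k in HUE:
    l,m=ndimage.label(mask(cc["color"],k,110),np.ones((3,3)))
    e=proj(cc,root+d*.095+[0,0,.02])[0]
    for i in range(1,m+1):
        ys,xs=np.nonzero(l==i)
        if len(xs)>12 and np.hypot(xs.mean()-e[0],ys.mean()-e[1])<50: print("  ",k,len(xs),xs.mean().round(1),ys.mean().round(1))
E
python3 chk.py
```

```text
scene expect [(0.062, [403.1, 222.2]), (0.096, [384.7, 216.5]), (0.128, [367.9, 211.3])]
   red 196 402.6 221.7
top expect [(0.062, [165.5, 220.0]), (0.096, [180.6, 217.4]), (0.128, [194.7, 215.0])]
```

Emit:
{"name": "jog_arm", "arguments": {
  "slide": [
    [0, 0, -15],
    [0, 0, -25],
    [0, 0, -15],
    [-18.5, -4, 0],
    [-36, -7.9, 0],
    [-36, -7.9, 0],
    [-36, -7.9, 0],
    [-36, -7.9, 0],
    [-36, -7.9, 0],
    [-36, -7.9, 0],
    [-36, -7.9, 0],
    [-36, -7.9, 0],
    [-36, -7.9, 0],
    [-36, -7.9, 0],
    [-36, -7.9, 0],
    [-36, -7.9, 0],
    [-36, -7.9, 0],
    [-36, -7.9, 0],
    [-18.5, -4, 0]
  ],
  "twist": [0, 0, 0, 0, 0, 0, 0, 0, 0, 0, 0, 0, 0, 0, 0, 0, 0, 0, 0],
  "jaw": 75
}}

```text
clock: 25.3
ee_pos: [0.4627, -0.3549, 0.2737]
eef_rot: [[-0.148, 0.989, -0.0], [0.989, 0.148, -0.001], [-0.001, -0.001, -1.0]]
wrist_force: [-0.2, -0.8, -0.1]
width: 0.0751
gripper_force: 0.0
```

Emit:
{"name": "jog_arm", "arguments": {
  "slide": [
    [0, 0, 0],
    [0, 0, 0],
    [0, 0, 0],
    [0, 0, 0],
    [0, 0, 0],
    [0, 0, 0],
    [0, 0, 0],
    [0, 0, 0],
    [0, 0, 0],
    [0, 0, 0],
    [0, 0, 0]
  ],
  "twist": [0.132, 0.132, 0.132, 0.132, 0.132, 0.132, 0.132, 0.132, 0.132, 0, 0]
}}

```text
clock: 26.4
ee_pos: [0.464, -0.3509, 0.2739]
eef_rot: [[0.858, 0.513, -0.0], [0.513, -0.858, 0.0], [0.0, -0.0, -1.0]]
wrist_force: [-0.6, 0.1, -0.6]
width: 0.0752
gripper_force: 0.0
```

```bash
python3 chk.py; python3 - <<'E'
from h import *
s,c=wrist(); print(s["clock"],s["ee_pos"],np.round(s["eef_rot"],3).tolist(),s["joint_pos"])
u=proj(c,[.4637,-.3515,.083])[0]; print(u)
see(c,"blue",.086,u,100); print(fit(c,"blue",u,.08,121,100,rad=45))
E
```

```text
scene expect [(0.062, [403.1, 222.2]), (0.096, [384.7, 216.5]), (0.128, [367.9, 211.3])]
   red 204 402.2 221.3
   yellow 68 385.1 211.2
top expect [(0.062, [165.5, 220.0]), (0.096, [180.6, 217.4]), (0.128, [194.7, 215.0])]
   red 120 164.3 219.5
   yellow 88 178.8 216.1
26.5 [ 0.46377196 -0.35135235  0.27390978] [[0.859, 0.512, -0.0], [0.512, -0.859, 0.0], [0.0, -0.0, -1.0]] [ 0.58313263  0.39051347 -0.044555    1.89631422  0.02227799  0.85533417
 -0.50578279]
[277.77621497 194.9888325 ]
blue uv [277.77097 195.67482] 572 mean [ 0.4637 -0.3515  0.086 ]
  edge az 120.9 0.0355
  edge az 31.7 0.019
  edge az 120.9 0.036
  edge az 30.0 0.019
(array([ 462.8, -351.3,  126.1]), np.float64(0.41), 572)
```

Emit:
{"name": "jog_arm", "arguments": {
  "slide": [
    [0, 0, 20],
    [0, 0, 35],
    [0, 0, 40],
    [0, 0, 40],
    [0, 0, 25],
    [0, 0, 15],
    [0, 0, 10],
    [0, 0, 0],
    [0, 0, 0]
  ],
  "twist": [0, 0, 0, 0, 0, 0, 0, 0, 0]
}}

```text
clock: 27.45
ee_pos: [0.4639, -0.3519, 0.0894]
eef_rot: [[0.86, 0.51, 0.0], [0.51, -0.86, -0.0], [0.0, 0.0, -1.0]]
wrist_force: [0.3, -0.4, -0.1]
width: 0.0747
gripper_force: 0.0
```

Emit:
{"name": "jog_arm", "arguments": {
  "slide": [
    [0, 0, 0],
    [0, 0, 0],
    [0, 0, 0],
    [0, 0, 0],
    [0, 0, 0],
    [0, 0, 0],
    [0, 0, 0],
    [0, 0, 0],
    [0, 0, 0]
  ],
  "twist": [0, 0, 0, 0, 0, 0, 0, 0, 0],
  "jaw": 20
}}

```text
clock: 28.35
ee_pos: [0.4637, -0.3517, 0.089]
eef_rot: [[0.861, 0.509, 0.0], [0.509, -0.861, -0.0], [0.0, 0.0, -1.0]]
wrist_force: [-1.1, 0.7, 2.4]
width: 0.0379
gripper_force: 45.0
```

Emit:
{"name": "jog_arm", "arguments": {
  "slide": [
    [0, 0, -10],
    [0, 0, -25],
    [0, 0, -40],
    [0, 0, -40],
    [0, 0, -25],
    [0, 0, -13],
    [12.4, -16.2, 0],
    [24.4, -32, 0],
    [24.4, -32, 0],
    [24.4, -32, 0],
    [24.4, -32, 0],
    [24.4, -32, 0],
    [24.4, -32, 0],
    [24.4, -32, 0],
    [24.4, -32, 0],
    [24.4, -32, 0],
    [24.4, -32, 0],
    [12.4, -16.2, 0]
  ],
  "twist": [0, 0, 0, 0, 0, 0, 0, 0, 0, 0, 0, 0, 0, 0, 0, 0, 0, 0]
}}

```text
clock: 30.15
ee_pos: [0.5152, 0.0922, 0.2414]
eef_rot: [[0.859, 0.512, -0.001], [0.512, -0.859, 0.001], [-0.0, -0.001, -1.0]]
wrist_force: [-0.2, -0.4, -0.8]
width: 0.0378
gripper_force: 44.9
```

Emit:
{"name": "jog_arm", "arguments": {
  "slide": [
    [0, 0, 0],
    [0, 0, 0],
    [0, 0, 0],
    [0, 0, 0],
    [0, 0, 0],
    [0, 0, 0],
    [0, 0, 0],
    [0, 0, 0],
    [0, 0, 0],
    [0, 0, 0],
    [0, 0, 0]
  ],
  "twist": [-0.132, -0.132, -0.132, -0.132, -0.132, -0.132, -0.132, -0.132, -0.132, 0, 0]
}}

```text
clock: 31.25
ee_pos: [0.5153, 0.0882, 0.2415]
eef_rot: [[-0.147, 0.989, -0.001], [0.989, 0.147, -0.0], [0.0, -0.001, -1.0]]
wrist_force: [0.9, 0.3, -0.5]
width: 0.0377
gripper_force: 44.9
```

Emit:
{"name": "jog_arm", "arguments": {
  "slide": [
    [6, 0.3, 0],
    [14, 0, 0],
    [20, 0, 0],
    [20, 0, 0],
    [14, 0, 0],
    [6, 0, 0],
    [0, 0, 0],
    [0, 0, 0],
    [0, 0, 5],
    [0, 0, 8],
    [0, 0, 5],
    [0, 0, 2.5],
    [0, 0, 1],
    [0, 0, 0.5],
    [0, 0, 0],
    [0, 0, 0]
  ],
  "twist": [0, 0, 0, 0, 0, 0, 0, 0, 0, 0, 0, 0, 0, 0, 0, 0]
}}

```text
clock: 32.85
ee_pos: [0.5038, 0.1677, 0.2201]
eef_rot: [[-0.151, 0.989, 0.0], [0.989, 0.151, 0.0], [0.0, 0.0, -1.0]]
wrist_force: [0.2, -0.2, -1.7]
width: 0.0378
gripper_force: 45.0
```

Emit:
{"name": "jog_arm", "arguments": {
  "slide": [
    [0, 0, 0.7],
    [0, 0, 0.5],
    [0, 0, 0],
    [0, 0, 0]
  ],
  "twist": [0, 0, 0, 0]
}}

```text
clock: 33.25
ee_pos: [0.5039, 0.1677, 0.2195]
eef_rot: [[-0.151, 0.989, 0.001], [0.989, 0.151, 0.0], [-0.0, 0.001, -1.0]]
wrist_force: [-1.9, -0.6, 6.5]
width: 0.0379
gripper_force: 45.0
```

Emit:
{"name": "jog_arm", "arguments": {
  "slide": [
    [0, 0, 0],
    [0, 0, 0],
    [0, 0, 0],
    [0, 0, 0],
    [0, 0, 0],
    [0, 0, 0],
    [0, 0, -15],
    [0, 0, -30],
    [0, 0, -40],
    [0, 0, -20],
    [-40, 0, 0],
    [-40, 0, 0],
    [-40, 0, 0],
    [-40, 0, 0],
    [0, 0, 0],
    [0, 0, 0]
  ],
  "twist": [0, 0, 0, 0, 0, 0, 0, 0, 0, 0, 0, 0, 0, 0, 0, 0],
  "jaw": 70
}}

```text
clock: 34.85
ee_pos: [0.5279, 0.0087, 0.3236]
eef_rot: [[-0.149, 0.989, -0.0], [0.989, 0.149, 0.0], [0.0, -0.0, -1.0]]
wrist_force: [-0.1, 1.0, -0.8]
width: 0.07
gripper_force: 0.0
```

```bash
python3 chk.py; python3 - <<'E'
from h import *
sc=vision.capture("scene"); print(r.read_state()["clock"])
cv2.imwrite("pics/end.png",cv2.resize(sc["color"][130:330,200:470,::-1],None,fx=2.9,fy=2.9,interpolation=cv2.INTER_CUBIC))
E
```

```text
scene expect [(0.062, [403.1, 222.2]), (0.096, [384.7, 216.5]), (0.128, [367.9, 211.3])]
   red 206 402.3 221.3
   yellow 69 385.1 211.2
   blue 118 366.3 207.2
top expect [(0.062, [165.5, 220.0]), (0.096, [180.6, 217.4]), (0.128, [194.7, 215.0])]
   red 121 164.3 219.6
   yellow 87 178.8 216.0
   blue 103 194.8 213.3
35.0
```

View pics/end.png

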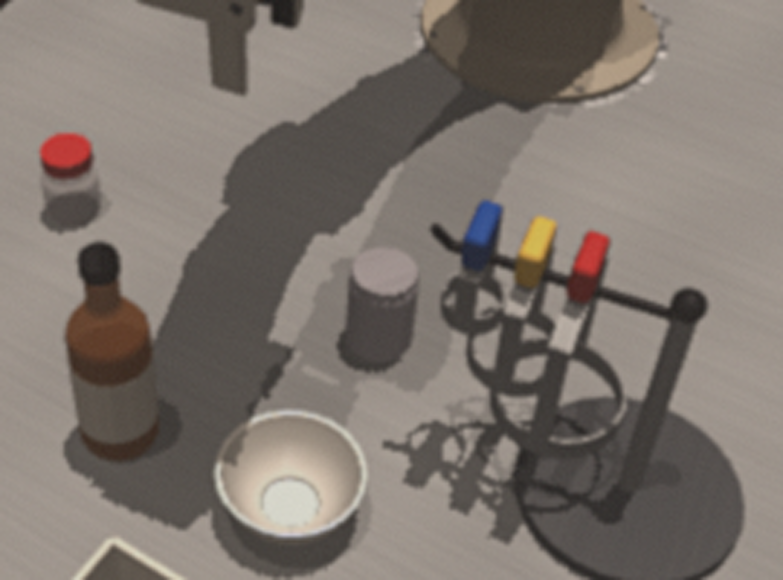

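All three hang on the rod in order: red at (588,267), yellow at (537,250) and blue at (483,235). The bystanders are undisturbed. I'll wait a second to settle, then hand in.

Emit:
{"name": "jog_arm", "arguments": {
  "slide": [
    [0, 0, 0],
    [0, 0, 0],
    [0, 0, 0],
    [0, 0, 0],
    [0, 0, 0],
    [0, 0, 0],
    [0, 0, 0],
    [0, 0, 0],
    [0, 0, 0],
    [0, 0, 0],
    [0, 0, 0],
    [0, 0, 0],
    [0, 0, 0],
    [0, 0, 0],
    [0, 0, 0]
  ],
  "twist": [0, 0, 0, 0, 0, 0, 0, 0, 0, 0, 0, 0, 0, 0, 0]
}}

```text
clock: 36.5
ee_pos: [0.5279, 0.0095, 0.3237]
eef_rot: [[-0.151, 0.989, 0.0], [0.989, 0.151, 0.0], [0.0, 0.0, -1.0]]
wrist_force: [-0.3, -0.8, 0.2]
width: 0.0698
gripper_force: 0.0
```

```bash
python3 -c "
from workcell import r
print(r.finish_job())"
```

```text
the job is handed in; nothing more can be done
None
```

The large, medium and small cutters hang free on the hook in that order from the post, the bystanders look unmoved in the last picture, and the job is handed in at about 36.5 s; the hand-in returned no verdict.

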